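# Pop the thumb-latched parts case, stow the relay and snap it shut

### The job

Pop open the small parts case by pressing its thumb latch, stand the loose relay upright in the open front compartment (set down, not dropped), then swing the lid back down and press its front edge until the latch snaps and holds it shut. The case is light plastic: feel for the latch and the snap and never push hard on it with the hand (stay below 25 N, the weight of 2.5 kg), and leave the other things where they are.

Things in the scene. Friction and masses are not known exactly. Their poses are not given: they have to be found in the camera images.
- case: Grey plastic parts case with flat flip lid, fixed on the plywood board (board top z = 0.025). Origin: on the board under its middle; x from thumb latch (front, robot's side) to hinge (back), z up. Shell 100 (x) x 86 (y) mm, rim 56, lid top 60 mm high. Its screw feet set shell, lid and latch up to 9 mm higher or lower than all heights and points given here: not measured, feel for it.
- case_pad (a point): Nominal point on the black ribbed thumb pad, to be pressed straight down: (-86, 0, 42) mm in the case frame. Pad x -99..-60, 30 mm wide. Resists 5 to 10 N, frees the lid after 4 to 5 mm, hard stop after 5.5 mm. Behind it the latch's stem and hook rise to 73 mm (x -62..-52, y -12..12) and tilt forward 7 mm when pressed: keep fingers at x < -70.
- case_lip (a point): Nominal point on top of the closed lid near its front edge: (-42, 0, 60) mm in the case frame, 92 mm in front of the hinge line. Pressed down here the lid shuts; the last 8 mm take about 8 to 18 N as the latch hook snaps over a tongue on the lid's front edge. It latches at its rest height or up to 1 mm below it; hard stop 1.7 mm below rest height.
- case_hinge (a point): Nominal middle of the lid's hinge line, at the back of the case: (50, 0, 58) mm in the case frame; the line runs along the case's y.
- case_bay (a point): Nominal middle of the front compartment's floor: (-16, 0, 18) mm in the case frame. The compartment is 60 (x -46..14) x 78 mm between 4 mm walls 38 mm deep; behind it a 25 mm high divider and a back compartment filled with foam.
- case_lid (a joint): Lid angle about its hinge (rad): 0 shut, 1.75 fully open, leaning a little back past upright. Plate 100 mm long from the hinge, 86 wide, 4 thick (hinge line at mid thickness), with a 6 mm tongue in the middle of its front edge. A spring drives it open (about 3 N at its front edge when shut, 1 N when open); unless latched it flies fully open.
- case_button (a joint): Angle of the latch rocker (rad): 0 at rest, about 0.14 when it frees the lid, 0.165 at its stop; springs back.
- relay: Grey plug-in relay standing upright on its base, 21 (x) x 27 (y) x 32 mm high, about 35 g, to be gripped across its 21 mm. Origin at the centre of its underside, z up.
- tape_black: Bystander: roll of black insulating tape lying flat on the bench, 58 mm across, 18 mm high. Origin at the centre of its underside.
- gland: Bystander: pale plastic cable gland standing upright, 23 mm across, 30 mm high. Origin at the centre of its underside.
- terminal: Bystander: flat grey terminal block lying on its side, 42 x 46 x 11 mm. Origin at the centre of its underside.
- marker: Bystander: marker pen lying flat, 17 x 135 x 16 mm, long in its y. Origin at the centre of its underside.
Mind the look-alikes: they are no part of the job. Leave any orange look-alike of the relay alone.

How it is judged:
By the outcome, as a careful person would: the job done as asked, in the order asked, and still so for the second after the job is handed in, with the robot touching nothing.
It also fails if it takes over 67 s, if anything falls off the work surface, if the arm or the gripper's body presses on something with over 40 N, if the wrist force passes 120 N, or if a joint passes its speed limit or range.

### The arm

A 7-joint arm with a two-finger parallel gripper is mounted at the origin on a cart in front of the work surface, level with it; the furniture and walls round the work are solid. World frame = base frame: x ahead of the robot, y to its left, z up, the work surface at z = 0. Lengths are in m, angles in rad, forces in N, time in s.
With the tool pointing down it reaches from about 0.4 to 0.85 m from the base axis. Payload 10.4 kg.
Tool frame: the origin (TCP) lies at the centre of the arm's flange, where the gripper is bolted on; the fingertips stand 173 mm ahead of it and the grasp point (between the pads) lies 155 mm ahead of it; z points along the fingers, y is the line along which they close (so a half turn about z gives the same grasp; the last joint's range is limited). The gripper opens to 85 mm and grips with 20 to 120 N. Pads are 22 mm wide; open, the fingers measure 114 mm over their backs; the gripper's body (76 mm by 85 mm) begins 54 mm behind the grasp point. The pads swing forward as they close: fully open they stand 13 mm farther back than shut.
Start: joints at [1.31, 0.332, -0.065, 1.46, 0.022, 1.35, -0.088], TCP at [0.147, -0.607, 0.405] pointing down, gripper open.
Joint ranges: [-2.6, 2.6], [-0.5, 2.12], [-1.47, 1.34], [0.16, 2.42], [-1.27, 4.41], [0.06, 2.06], [-2.6, 2.6]. Speed limits (rad/s): [2.22, 2.22, 2.79, 2.79, 3.14, 3.14, 3.14].

### API

Orientations are given as [roll, pitch, yaw] about the fixed x, y, z axes, in that order (R = Rz(yaw) Ry(pitch) Rx(roll)).
In Python, from workcell import ctrl gives the robot as it stands.
- The arm moves only by the shell command python3 -m creep 'ROWS' [FORCE]. ROWS is JSON, a list that holds one entry, the list of rows, each a list of 7 numbers: the turn, a rotation vector about the world's x, y, z in rad, then the shift along the world's x, y, z in m, then the opening, from 0 (shut) to 1 (fully open). A call has 1 to 8 rows; each row shifts and turns the commanded pose from where the row before left it; what a row does not reach is not made up. A row lasts 1/12 s, in which the tool goes at most 41.7 mm and 7.16 degrees, less where a joint would pass 70% of its speed; a pose out of reach is approached as far as the arm can. A call is refused whole if a number of a shift passes 0.0417 or a number of a turn 0.125, either way. A call with a gripper value outside its range is refused whole. The fingers move at their own pace and stop on an object; FORCE is the grip in N (left out, the last holds). Time passes only in rows, so rows that do not move let the fingers close. It gives the time, the measured TCP pose, the force, the opening and the grip force at its end, in the units of the state.
- ctrl.observe(): the state, without advancing time (a new reading comes with each control period).
- ctrl.read_camera(name): name is "side" or "top" or "wrist"; returns the picture (420x560x3 uint8, red, green, blue); there is no depth.
- ctrl.camera_model(name): a dict with "mtx" (3x3 intrinsics, pixels), "world_from_camera" (4x4, takes a point from camera to world coordinates); the wrist camera has in their place "T_tool_cam" (4x4, takes a point from camera to tool coordinates, whose origin is the TCP and whose axes are the flange's). Camera axes: x right, y down, z forward; pixel columns grow to the right and rows downward; lengths in m; the calibration is good to about 2 mm. A picture is of the moment at which its call begins: read the wrist's pose just before it. camera_model takes no time and is no camera call.
- ctrl.job_done(): hands the job in; it is judged then, once.
The state is a dict: "t": time; "joint_positions": joint angles; "qd": joint speeds; "tau": joint torques, N m; "ee_pos": TCP position; "tcp_rot": TCP orientation; "force": force on the tool from outside, world axes, zero at the start; "ft_torque": the same for the moment, N m; "grip_width": opening from 0.0 (shut) to 1.0 (fully open); "grip_force": force on a finger pad.
Only numpy, scipy, OpenCV 4.12 (cv2) and the standard library are available. Lean on these libraries where they do the work, as an engineer would, in place of code of your own. Each camera call takes 0.05 s, during which the arm holds its last target. There are 200 camera calls.

## Working session

There is one attempt and no reset: what is moved stays moved. The work goes in short steps, Python scripts to look and compute and a shell command to move; the robot and the scene stay as the last step left them, time stands still between calls to the robot, and variables do not carry over. Pictures are saved under pics/ and viewed, at most 10 in all, crops included, and the job is handed in when it is done.

```bash
ls; mkdir -p pics; python3 - <<'E'
from workcell import ctrl
import cv2,numpy as np
s=ctrl.observe();print(s)
ims=[]
for n in["top","side"]:
    im=ctrl.read_camera(n);cv2.imwrite(f"pics/{n}0.png",im[:,:,::-1])
    m=ctrl.camera_model(n);print(n,np.round(m["mtx"],1).tolist(),np.round(m["world_from_camera"],3).tolist())
print(ctrl.camera_model("wrist"))
E
```

```text
pics
{'t': 0.0, 'joint_positions': array([ 1.31042646,  0.33286181, -0.06472009,  1.46091466,  0.02157686,
        1.34989076, -0.08846397]), 'qd': array([ 0.00077961, -0.00157029,  0.00150791, -0.00019102, -0.00112259,
        0.0011274 , -0.00027866]), 'tau': array([ 2.91920160e-04, -6.25448799e+01,  4.91072936e-02, -3.91615713e+01,
        1.61736365e-02,  9.65731888e-03,  1.17741115e-05]), 'ee_pos': array([ 0.14720164, -0.60729211,  0.40393482]), 'tcp_rot': array([-3.14021284e+00,  3.39154460e-05,  2.37840246e-01]), 'force': array([-0.66989518,  1.1069726 ,  0.04440209]), 'ft_torque': array([ 0.02229893,  0.05942989, -0.01644683]), 'grip_force': 0.0, 'grip_width': 0.9995896003339266}
top [[382.4, 0.0, 277.8], [0.0, 382.4, 211.3], [0.0, 0.0, 1.0]] [[-0.028, -0.986, 0.166, 0.45], [-1.0, 0.03, 0.008, 0.014], [-0.013, -0.166, -0.986, 0.907], [0.0, 0.0, 0.0, 1.0]]
side [[459.0, 0.0, 273.9], [0.0, 459.0, 213.9], [0.0, 0.0, 1.0]] [[0.947, -0.145, 0.288, 0.33], [-0.322, -0.462, 0.826, -0.667], [0.013, -0.875, -0.485, 0.488], [0.0, 0.0, 0.0, 1.0]]
{'mtx': array([[318.73571954,   0.        , 278.73967478],
       [  0.        , 318.73571954, 210.08914566],
       [  0.        ,   0.        ,   1.        ]]), 'T_tool_cam': array([[-1.63747944e-04, -9.64831098e-01, -2.62870550e-01,
         6.60060343e-02],
       [ 9.99999960e-01, -9.71894100e-05, -2.66201643e-04,
         4.96183112e-04],
       [ 2.31291390e-04, -2.62870583e-01,  9.64831075e-01,
         3.05345262e-02],
       [ 0.00000000e+00,  0.00000000e+00,  0.00000000e+00,
         1.00000000e+00]])}
```

View pics/top0.png

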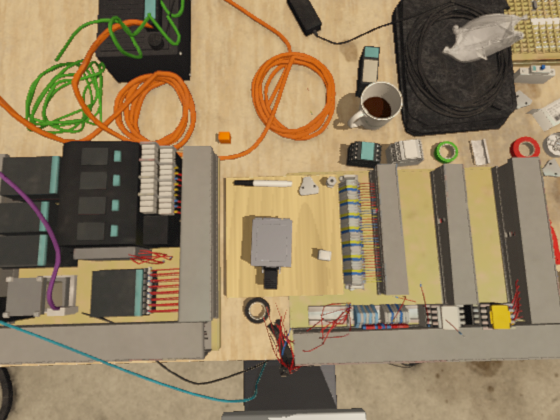

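View pics/side0.png

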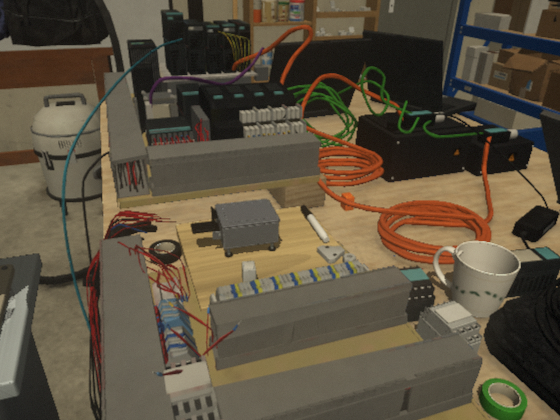

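The top view shows the case lid at (272,243), its latch towards the robot at (271,277), and the marker at (262,183). Near it are the terminal (308,185), the gland (331,181) and the tape (257,309). There are two relay candidates: the pale grey block at (325,255), also at (248,270) in the side view, and the orange one at (224,137). The grey one on the board fits the description. I'll confirm it in a crop.

```bash
cat > h.py <<'E'
from workcell import ctrl
import cv2,numpy as np
def cam(n,s=None):
    m=ctrl.camera_model(n)
    if n!="wrist": return m["mtx"],m["world_from_camera"]
    from scipy.spatial.transform import Rotation as R
    s=s or ctrl.observe();T=np.eye(4);T[:3,:3]=R.from_euler('xyz',s["tcp_rot"]).as_matrix();T[:3,3]=s["ee_pos"]
    return m["mtx"],T@m["T_tool_cam"]
def ray(n,uv,s=None):
    K,T=cam(n,s);d=T[:3,:3]@np.linalg.inv(K)@[uv[0],uv[1],1];return T[:3,3],d/np.linalg.norm(d)
def onz(n,uv,z,s=None):
    o,d=ray(n,uv,s);return o+d*(z-o[2])/d[2]
def proj(n,p,s=None):
    K,T=cam(n,s);c=np.linalg.inv(T)@np.r_[p,1];q=K@c[:3];return q[:2]/q[2]
def tri(a,b):
    (o,d),(p,e)=a,b;t=np.linalg.lstsq(np.c_[d,-e],p-o,rcond=None)[0];x,y=o+t[0]*d,p+t[1]*e
    return (x+y)/2,np.linalg.norm(x-y)
E
python3 - <<'E'
from h import *
t=cv2.imread("pics/top0.png");s=cv2.imread("pics/side0.png")
a=cv2.resize(t[170:325,215:365],(600,620))[:600];cv2.imwrite("pics/a.png",cv2.resize(t[175:325,215:375],None,fx=4,fy=4,interpolation=cv2.INTER_CUBIC)[:600])
cv2.imwrite("pics/b.png",cv2.resize(s[185:305,140:300],None,fx=5,fy=5,interpolation=cv2.INTER_CUBIC))
for n,uv,z in[("top",(272,243),.085),("top",(271,285),.067),("top",(325,253),.057),("top",(308,185),.03)]:print(uv,onz(n,uv,z))
E
```

```text
(272, 243) [0.51956193 0.03522986 0.085     ]
(271, 285) [0.43055945 0.04020137 0.067     ]
(325, 253) [ 0.49638708 -0.080539    0.057     ]
(308, 185) [ 0.65794972 -0.0514428   0.03      ]
```

View pics/a.png

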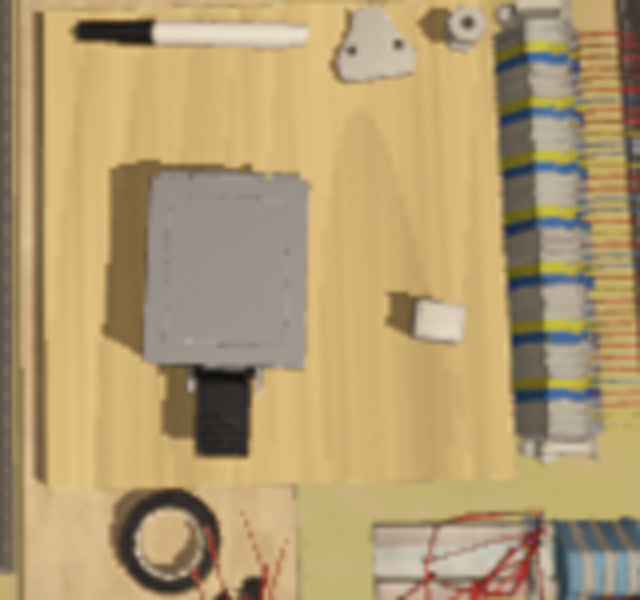

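View pics/b.png

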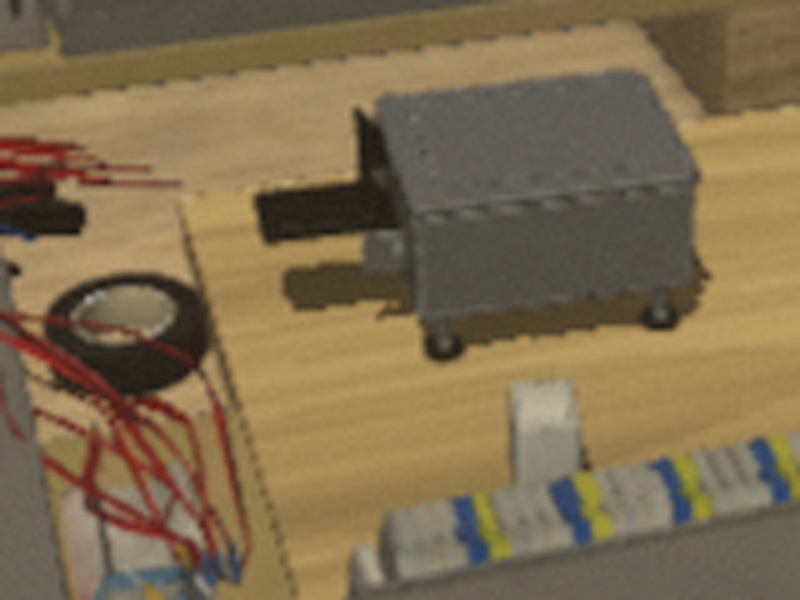

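The crops confirm it: the relay is the pale grey block standing upright, with its top at (439,321) in the top crop. That is about 13x10 px, or 28x22 mm, with its 27 mm side along y. Next I triangulate the case corners across both views.

```bash
python3 - <<'E'
from h import *
T=lambda u,v:(215+u/4,175+v/4)
S=lambda u,v:(140+u/5,185+v/5)
P={}
for k,a,b in[("BL",(152,172),(635,72)),("BR",(308,178),(697,180)),("FR",(303,369),(417,210)),("FL",(145,361),(378,97)),("padFL",(195,455),(257,197)),("padFR",(248,457),(265,240)),("relayBL",(415,299),(512,382))]:
    P[k],e=tri(ray("top",T(*a)),ray("side",S(*b)));print(k,P[k].round(4),round(e,4))
z=np.mean([P[k][2] for k in("BL","BR","FR","FL")])
Q={k:onz("top",T(*a),z) for k,a in[("BL",(152,172)),("BR",(308,178)),("FR",(303,369)),("FL",(145,361))]}
c=sum(Q.values())/4;d=(Q["BL"]+Q["BR"]-Q["FL"]-Q["FR"])/2;w=(Q["BL"]+Q["FL"]-Q["BR"]-Q["FR"])/2
print(z,c,np.linalg.norm(d),np.degrees(np.arctan2(d[1],d[0])),np.linalg.norm(w),np.degrees(np.arctan2(-w[0],w[1])))
t=cv2.imread("pics/top0.png");h=cv2.cvtColor(t,cv2.COLOR_BGR2HSV)
m=((h[...,1]<70)&(h[...,2]>150)).astype(np.uint8);m[:, :312]=0;m[:,335:]=0;m[:240]=0;m[270:]=0
cs=max(cv2.findContours(m,0,2)[0],key=cv2.contourArea);r=cv2.minAreaRect(cs);print(r,cv2.boxPoints(r))
for u in[(325,253),r[0]]:print(onz("top",u,.057))
q=cv2.boxPoints(r);print([onz("top",p,.057).round(4) for p in q])
E
```

```text
BL [0.5746 0.075  0.0872] 0.0005
BR [ 0.5693 -0.0095  0.0868] 0.0007
FR [ 0.4687 -0.0036  0.089 ] 0.0038
FL [0.4745 0.0801 0.0895] 0.0023
padFL [0.424  0.0558 0.069 ] 0.0018
padFR [0.4219 0.0274 0.0678] 0.0014
relayBL [ 0.4954 -0.0655  0.055 ] 0.0176
0.08812329230689972 [0.52090926 0.03567088 0.08812329] 0.10181497446634985 -3.2891523739213766 0.08419248230081719 -4.23849199554069
((324.5, 255.0), (10.0, 11.0), 90.0) [[319. 250.]
 [330. 250.]
 [330. 260.]
 [319. 260.]]
[ 0.49638708 -0.080539    0.057     ]
[ 0.49202779 -0.07922294  0.057     ]
[array([ 0.5034, -0.0676,  0.057 ]), array([ 0.5027, -0.0919,  0.057 ]), array([ 0.4807, -0.0908,  0.057 ]), array([ 0.4814, -0.0666,  0.057 ])]
```

Lid centre is (0.521, 0.036), yaw about -3.7°, size 102x84 mm as expected, lid top z about 0.088. The relay is at (0.492, -0.079). I'll move to above the pad with the gripper shut and yaw near 180°, so the camera is on the robot's side, away from the lid.

```bash
python3 -m creep '[[[0,0,0.118,0.03,0.0257,0,0],[0,0,0.118,0.03,0.0257,0,0],[0,0,0.118,0.03,0.0257,0,0],[0,0,0.118,0.03,0.0257,0,0],[0,0,0.118,0.03,0.0257,0,0],[0,0,0.118,0.03,0.0257,0,0],[0,0,0.118,0.03,0.0257,0,0],[0,0,0.118,0.03,0.0257,0,0]]]'
python3 -m creep '[[[0,0,0.118,0.03,0.0257,0,0],[0,0,0.118,0.03,0.0257,0,0],[0,0,0.118,0,0.039,0,0],[0,0,0.118,0,0.039,0,0],[0,0,0.118,0,0.039,0,0],[0,0,0.118,0,0.039,0,0],[0,0,0.118,0,0.039,0,0],[0,0,0.118,0,0.039,0,0]]]'
python3 -m creep '[[[0,0,0.118,0,0.039,0,0],[0,0,0.118,0,0.039,0,0],[0,0,0.118,0,0.039,0,0],[0,0,0.118,0,0.039,0,0],[0,0,0.118,0,0,0,0],[0,0,0.118,0,0,0,0],[0,0,0.118,0,0,0,0],[0,0,0.118,0,0,0,0]]]'
```

```text
t: 0.77
ee_pos: [0.3883, -0.4002, 0.4046]
tcp_rot: [-3.141, 0.0, 1.187]
force: [0.5, -0.5, 0.0]
grip_width: 0.002
grip_force: 0.0
t: 1.43
ee_pos: [0.4467, -0.1146, 0.4045]
tcp_rot: [-3.141, -0.0, 2.131]
force: [1.0, 0.3, 0.4]
grip_width: 0.003
grip_force: 0.0
t: 2.1
ee_pos: [0.4471, 0.0398, 0.4045]
tcp_rot: [-3.141, -0.001, 3.076]
force: [-0.6, 0.0, -0.4]
grip_width: 0.002
grip_force: 0.0
```

```bash
python3 - <<'E'
from h import *
im=ctrl.read_camera("wrist");cv2.imwrite("pics/w0.png",im[:,:,::-1])
c=np.array([.521,.0357]);a=-.065;R=np.array([[np.cos(a),-np.sin(a)],[np.sin(a),np.cos(a)]])
for p in[(-.099,.015,.067),(-.099,-.015,.067),(-.05,.043,.085),(-.05,-.043,.085),(.05,.043,.085),(.05,-.043,.085)]:print(p,proj("wrist",np.r_[c+R@p[:2],p[2]]).round(1))
E
```

```text
(-0.099, 0.015, 0.067) [296.  168.5]
(-0.099, -0.015, 0.067) [264.8 168.3]
(-0.05, 0.043, 0.085) [325.3 222.9]
(-0.05, -0.043, 0.085) [234.7 222.2]
(0.05, 0.043, 0.085) [320.8 315.5]
(0.05, -0.043, 0.085) [237.4 314.9]
```

View pics/w0.png

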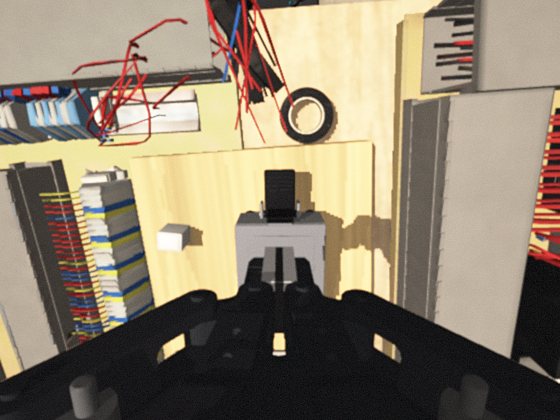

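The wrist view agrees with the estimate: pad front edge at row 169, columns 264..296, and lid front edge near row 222. The relay is at (172,236). Now I descend over the pad.

```bash
python3 -m creep '[[[0,0,0,-0.0065,0.0008,-0.036,0],[0,0,0,-0.0065,0.0007,-0.036,0],[0,0,0,0,0,-0.036,0],[0,0,0,0,0,-0.030,0],[0,0,0,0,0,-0.01,0],[0,0,0,0,0,0,0],[0,0,0,0,0,0,0]]]'
python3 -m creep '[[[0,0,0,0,0,-0.001,0],[0,0,0,0,0,-0.001,0],[0,0,0,0,0,-0.001,0],[0,0,0,0,0,0,0]]]'
python3 -m creep '[[[0,0,0,0,0,-0.001,0],[0,0,0,0,0,-0.001,0],[0,0,0,0,0,-0.001,0],[0,0,0,0,0,0,0]]]'
```

```text
t: 2.73
ee_pos: [0.4347, 0.0413, 0.2576]
tcp_rot: [3.141, -0.0, 3.069]
force: [0.8, 0.1, -0.1]
grip_width: 0.005
grip_force: 0.0
t: 3.07
ee_pos: [0.4345, 0.041, 0.2544]
tcp_rot: [-3.141, 0.001, 3.069]
force: [0.3, 0.0, 0.3]
grip_width: 0.003
grip_force: 0.0
t: 3.4
ee_pos: [0.4342, 0.0411, 0.2506]
tcp_rot: [3.141, -0.0, 3.07]
force: [-0.0, 1.0, -0.4]
grip_width: -0.008
grip_force: 0.0
```

```bash
for i in 1 2; do python3 -m creep '[[[0,0,0,0,0,-0.001,0],[0,0,0,0,0,-0.001,0],[0,0,0,0,0,0,0]]]'|egrep 'ee|for'; done
```

```text
ee_pos: [0.4342, 0.0411, 0.2485]
force: [0.1, 0.2, 0.2]
grip_force: 0.0
ee_pos: [0.4342, 0.0411, 0.2465]
force: [-0.4, 0.5, -0.9]
grip_force: 0.0
```

```bash
for i in 1 2; do python3 -m creep '[[[0,0,0,0,0,-0.001,0],[0,0,0,0,0,-0.001,0],[0,0,0,0,0,0,0]]]'|egrep 'ee|^for'; done
```

```text
ee_pos: [0.4342, 0.0412, 0.2448]
force: [-3.1, -0.2, 5.3]
ee_pos: [0.4338, 0.0412, 0.2426]
force: [-3.9, -0.2, 5.4]
```

```bash
for i in 1 2; do python3 -m creep '[[[0,0,0,0,0,-0.0005,0],[0,0,0,0,0,-0.0005,0],[0,0,0,0,0,0,0]]]'|egrep 'ee|^for'; done
```

```text
ee_pos: [0.4337, 0.0412, 0.2416]
force: [-5.9, 0.0, 7.7]
ee_pos: [0.4337, 0.0413, 0.2408]
force: [-7.5, 0.1, 11.4]
```

```bash
python3 - <<'E'
from h import *
im=ctrl.read_camera("side")[:,:,::-1];cv2.imwrite("pics/s1.png",im)
d=cv2.absdiff(im.copy(),cv2.imread("pics/side0.png")).sum(2)
print(d[150:200,240:285].mean(),d[205:225,222:270].mean())
E
python3 -m creep '[[[0,0,0,0,0,-0.0003,0],[0,0,0,0,0,0,0]]]'|egrep 'ee|^for'
```

```text
25.325333333333333 75.74895833333333
ee_pos: [0.4337, 0.0413, 0.2407]
force: [-9.3, 0.1, 14.6]
```

```bash
python3 - <<'E'
from h import *
im=ctrl.read_camera("side")[:,:,::-1]
cv2.imwrite("pics/s2.png",cv2.resize(im[110:270,150:330],None,fx=3,fy=3,interpolation=cv2.INTER_CUBIC))
E
```

```text
(no output)
```

View pics/s2.png

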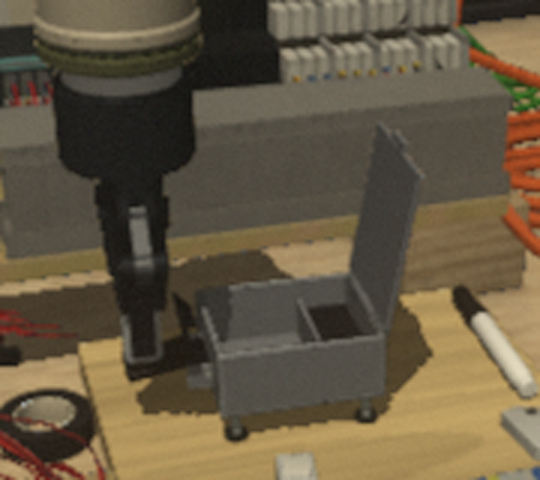

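The side view shows the lid fully open, leaning back, and the front compartment empty. The pad contact puts the case about 5 mm above nominal. Now I retreat and go above the relay.

```bash
python3 -m creep '[[[0,0,0,-0.002,0,0.02,0],[0,0,0,0,0,0.035,0],[0,0,-0.12,0,0,0.035,0],[0,0,-0.12,0.01,-0.02,0.03,0.55],[0,0,-0.12,0.01,-0.02,0,0.55],[0,0,-0.12,0.01,-0.02,0,0.55],[0,0,-0.12,0.01,-0.02,0,0.55],[0,0,-0.12,0.01,-0.02,0,0.55]]]'
python3 -m creep '[[[0,0,-0.12,0.01,-0.02,0,0.55],[0,0,-0.12,0,0,0,0.55],[0,0,-0.12,0,0,0,0.55],[0,0,-0.12,0,0,0,0.55],[0,0,-0.12,0,0,0,0.55],[0,0,-0.12,0,0,0,0.55],[0,0,-0.14,0,0,0,0.55],[0,0,0,0,0,0,0.55]]]' ; python3 -m creep '[[[0,0,-0.12,0,0,0,0.55],[0,0,0,0,0,0,0.55]]]'
python3 - <<'E'
from h import *
s=ctrl.observe();im=ctrl.read_camera("wrist")[:,:,::-1];cv2.imwrite("pics/w1.png",im)
e=proj("wrist",np.array([.492,-.079,.057]),s);print("expect",e)
h=cv2.cvtColor(im.copy(),cv2.COLOR_BGR2HSV);m=((h[...,1]<60)&(h[...,2]>140)).astype(np.uint8)
for c in cv2.findContours(m,0,2)[0]:
    if cv2.contourArea(c)>150:
        r=cv2.minAreaRect(c);print(r)
        if np.hypot(*(np.array(r[0])-e))<40:print("z.057",onz("wrist",r[0],.057,s),[onz("wrist",p,.057,s)[:2].round(4).tolist() for p in cv2.boxPoints(r)])
E
```

```text
t: 5.83
ee_pos: [0.4826, -0.06, 0.3605]
tcp_rot: [-3.142, 0.001, 2.344]
force: [-0.0, 0.8, -0.7]
grip_width: 0.555
grip_force: 0.0
t: 6.0
ee_pos: [0.4825, -0.0601, 0.3601]
tcp_rot: [3.142, -0.001, 2.222]
force: [-0.4, 1.1, 0.8]
grip_width: 0.551
grip_force: 0.0
expect [275.06531437 224.19529561]
((154.0, 369.0), (20.0, 14.0), 90.0)
((317.25, 342.75), (19.79899024963379, 23.33452033996582), 45.0)
((292.5487976074219, 325.43902587890625), (22.02050018310547, 23.11371612548828), 38.65980911254883)
((265.8941345214844, 309.5235290527344), (26.92047119140625, 22.318681716918945), 32.47119140625)
((94.5, 300.9999694824219), (11.648704528808594, 33.004661560058594), 56.3099365234375)
((71.23999786376953, 293.67999267578125), (13.01076602935791, 21.496047973632812), 81.8698959350586)
((470.8614501953125, 297.58038330078125), (47.15766906738281, 24.09219741821289), 33.310630798339844)
((238.72000122070312, 290.0400085449219), (20.400001525878906, 22.0), 36.869895935058594)
((46.17647171020508, 281.20587158203125), (26.23928451538086, 13.891386032104492), 30.963756561279297)
((411.466522216796
[... 1446 characters left out ...]
95214844), (10.175979614257812, 39.32592010498047), 32.00538635253906)
((369.0000305175781, 111.00000762939453), (35.35533905029297, 76.36752319335938), 45.0)
((359.2725830078125, 92.66620635986328), (49.55125045776367, 131.02682495117188), 63.8531608581543)
((234.55633544921875, 59.228668212890625), (61.881805419921875, 23.298625946044922), 38.290164947509766)
((263.02001953125, 41.1400032043457), (33.79999923706055, 9.0), 36.86989974975586)
((234.51998901367188, 10.859992027282715), (34.80000686645508, 12.60000228881836), 53.130104064941406)
((96.98197937011719, 37.06854248046875), (62.941776275634766, 93.87985229492188), 28.767648696899414)
((44.5, 134.0), (268.0, 89.0), 90.0)out of range
```

```bash
python3 -m creep '[[[0,0,-0.122,0.004,-0.0095,-0.02,0.55],[0,0,-0.122,0.0045,-0.0095,-0.02,0.55],[0,0,-0.122,0,0,-0.02,0.55],[0,0,-0.122,0,0,0,0.55],[0,0,-0.122,0,0,0,0.55],[0,0,-0.122,0,0,0,0.55],[0,0,0,0,0,0,0.55],[0,0,0,0,0,0,0.55]]]' 
python3 - <<'E'
from h import *
s=ctrl.observe();im=ctrl.read_camera("wrist")[:,:,::-1]
e=proj("wrist",np.array([.491,-.0795,.057]),s);print("expect",e)
x,y=int(e[0])-60,int(e[1])-50
cv2.imwrite("pics/w2.png",cv2.resize(im[y:y+100,x:x+120],None,fx=5,fy=5,interpolation=cv2.INTER_CUBIC));print(x,y)
E
```

```text
t: 6.72
ee_pos: [0.4907, -0.0771, 0.3006]
tcp_rot: [3.141, 0.0, 1.506]
force: [-0.1, -0.2, 0.1]
grip_width: 0.549
grip_force: 0.0
expect [279.71250442 224.07034121]
219 174
```

View pics/w2.png

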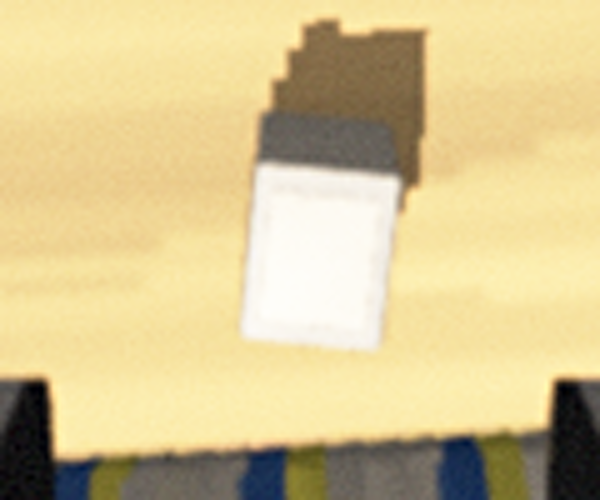

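The crop shows the relay's bright top with corners at (257,163), (402,178), (381,349) and (242,337), turned about 6° relative to the gripper.

```bash
python3 - <<'E'
from h import *
q=[onz("wrist",(219+u/5,174+v/5),.057)[:2] for u,v in[(257,163),(402,178),(381,349),(242,337)]]
q=np.array(q);print(q.round(4).tolist(),q.mean(0))
l=(q[3]+q[2]-q[0]-q[1])/2;w=(q[1]+q[2]-q[0]-q[3])/2
print(l,np.linalg.norm(l),w,np.linalg.norm(w),np.degrees(np.arctan2(l[0],-l[1])),np.degrees(np.arctan2(w[1],w[0])))
E
```

```text
[[0.4854, -0.0666], [0.5053, -0.0701], [0.5011, -0.0951], [0.4814, -0.092]] [ 0.49329444 -0.08096207]
[-0.00409378 -0.02521598] 0.02554612890171051 [ 0.01976603 -0.00328021] 0.0200363647925651 -9.221443667441735 -9.422470197965024
```

```bash
python3 -m creep '[[[0,0,-0.098,0.0026,-0.0039,-0.02,0.55],[0,0,0,0,0,-0.03,0.55],[0,0,0,0,0,-0.025,0.55],[0,0,0,0,0,-0.015,0.55],[0,0,0,0,0,-0.0086,0.55],[0,0,0,0,0,0,0.55],[0,0,0,0,0,0,0.55]]]' 
python3 -m creep '[[[0,0,0,0,0,0,0.2],[0,0,0,0,0,0,0.1],[0,0,0,0,0,0,0.1],[0,0,0,0,0,0,0.1],[0,0,0,0,0,0,0.1],[0,0,0,0,0,0,0.1]]]' 20
```

```text
t: 7.35
ee_pos: [0.4936, -0.0817, 0.2023]
tcp_rot: [3.141, -0.0, 1.402]
force: [-0.0, -0.2, 0.8]
grip_width: 0.549
grip_force: 0.0
t: 7.85
ee_pos: [0.4939, -0.0818, 0.2031]
tcp_rot: [3.139, 0.0, 1.4]
force: [-1.1, 1.0, 7.0]
grip_width: 0.238
grip_force: 23.7
```

Gripped at about 20 mm. Lift, turn and carry it over the bay.

```bash
python3 -m creep '[[[0,0,0,0,0,0.01,0.1],[0,0,0,0,0,0.03,0.1],[0,0,0,0,0,0.035,0.1],[0,0,0.12,0,0,0.035,0.1],[0,0,0.12,0,0,0.035,0.1],[0,0,0.12,0,0,0.012,0.1],[0,0,0.12,0.0028,0.0296,0,0.1],[0,0,0.12,0.0028,0.0296,0,0.1]]]' 
python3 -m creep '[[[0,0,0.12,0.0028,0.0296,0,0.1],[0,0,0.12,0.0027,0.0297,0,0.1],[0,0,0.12,0,0,0,0.1],[0,0,0.12,0,0,0,0.1],[0,0,0.12,0,0,0,0.1],[0,0,0.12,0,0,0,0.1],[0,0,0.12,0,0,0,0.1],[0,0,0.12,0,0,0,0.1]]]' 
python3 -m creep '[[[0,0,0.11,0,0,0,0.1],[0,0,0,0,0,0,0.1],[0,0,0,0,0,0,0.1]]]' 
python3 - <<'E'
from h import *
s=ctrl.observe();im=ctrl.read_camera("wrist")[:,:,::-1];cv2.imwrite("pics/w3.png",im)
c=np.array([.521,.0357]);a=-.065;R=np.array([[np.cos(a),-np.sin(a)],[np.sin(a),np.cos(a)]])
for p in[(-.05,.043,.086),(-.05,-.043,.086),(-.046,.039,.086),(-.046,-.039,.086),(.014,.039,.073),(.014,-.039,.073)]:print(p,proj("wrist",np.r_[c+R@p[:2],p[2]],s).round(1))
E
```

```text
t: 8.52
ee_pos: [0.499, -0.0232, 0.3609]
tcp_rot: [3.14, 0.002, 2.002]
force: [0.1, 1.2, -1.4]
grip_width: 0.242
grip_force: 22.7
t: 9.18
ee_pos: [0.5042, 0.0369, 0.3596]
tcp_rot: [-3.141, 0.0, 2.966]
force: [-0.2, 0.7, -0.4]
grip_width: 0.241
grip_force: 22.7
t: 9.43
ee_pos: [0.5043, 0.0367, 0.3594]
tcp_rot: [-3.141, 0.0, 3.066]
force: [0.3, -0.4, -0.9]
grip_width: 0.24
grip_force: 22.7
(-0.05, 0.043, 0.086) [335.6 168. ]
(-0.05, -0.043, 0.086) [222.8 169.1]
(-0.046, 0.039, 0.086) [330.2 173.2]
(-0.046, -0.039, 0.086) [228.3 174.3]
(0.014, 0.039, 0.073) [325.6 240.9]
(0.014, -0.039, 0.073) [234.3 241.8]
```

View pics/w3.png

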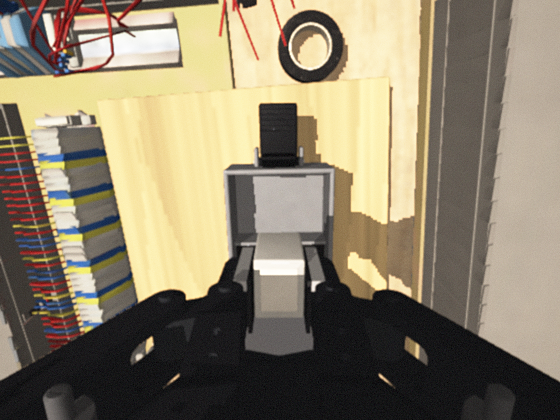

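The rim's front corners at (226,167) and (333,167) match the prediction within 3 px, and the relay hangs upright over the bay. Lowering now.

```bash
python3 -m creep '[[[0,0,0,0,0,-0.025,0.1],[0,0,0,0,0,-0.03,0.1],[0,0,0,0,0,-0.03,0.1],[0,0,0,0,0,-0.02,0.1],[0,0,0,0,0,-0.01,0.1],[0,0,0,0,0,-0.005,0.1],[0,0,0,0,0,0,0.1]]]' |egrep 'ee|^for'
for i in 1 2 3; do python3 -m creep '[[[0,0,0,0,0,-0.0015,0.1],[0,0,0,0,0,-0.0015,0.1],[0,0,0,0,0,0,0.1]]]'|egrep 'ee|^for'; done
```

```text
ee_pos: [0.5045, 0.0368, 0.2387]
force: [1.2, -0.3, -0.1]
ee_pos: [0.5048, 0.0367, 0.2366]
force: [-0.4, 0.8, -0.4]
ee_pos: [0.5044, 0.0366, 0.2328]
force: [0.0, -0.4, -0.8]
ee_pos: [0.5043, 0.0367, 0.2295]
force: [-1.5, -0.4, -0.7]
```

```bash
for i in 1 2; do python3 -m creep '[[[0,0,0,0,0,-0.001,0.1],[0,0,0,0,0,0,0.1]]]'|egrep 'ee|^for'; done
```

```text
ee_pos: [0.5044, 0.0367, 0.2287]
force: [0.5, 0.1, -1.3]
ee_pos: [0.5044, 0.0367, 0.2277]
force: [-0.5, -0.3, -1.1]
```

```bash
for i in 1 2; do python3 -m creep '[[[0,0,0,0,0,-0.001,0.1],[0,0,0,0,0,0,0.1]]]'|egrep 'ee|^for'; done
```

```text
ee_pos: [0.5044, 0.0367, 0.2267]
force: [-0.6, -0.7, 0.3]
ee_pos: [0.5045, 0.0368, 0.2262]
force: [-3.0, -0.1, 5.6]
```

Floor felt at TCP z 0.2265, so the case is about 5.5 mm high, in line with the pad. Release gently and rise.

```bash
python3 -m creep '[[[0,0,0,0,0,0.0004,0.1],[0,0,0,0,0,0,0.3],[0,0,0,0,0,0,0.36],[0,0,0,0,0,0,0.38],[0,0,0,0,0,0,0.38],[0,0,0,0,0,0,0.38]]]'
python3 -m creep '[[[0,0,0,0,0,0.005,0.38],[0,0,0,0,0,0.01,0.38],[0,0,0,0,0,0.02,0.38],[0,0,0,0,0,0.03,0.38],[0,0,0,0,0,0.035,0.38],[0,0,0,0,0,0.035,0.1],[0,0,0,0,0,0.035,0],[0,0,0,0,0,0,0]]]'
python3 - <<'E'
from h import *
im=ctrl.read_camera("top")[:,:,::-1]
a=cv2.resize(im[205:300,235:310],None,fx=4,fy=4,interpolation=cv2.INTER_CUBIC)
w=ctrl.read_camera("wrist")[:,:,::-1][90:330,150:410]
cv2.imwrite("pics/v4.png",np.hstack([a[:380],cv2.resize(w,(412,380))]))
E
```

```text
t: 11.98
ee_pos: [0.5044, 0.0367, 0.2262]
tcp_rot: [3.141, -0.0, 3.07]
force: [-0.2, -0.5, 1.1]
grip_width: 0.383
grip_force: 0.0
t: 12.65
ee_pos: [0.5056, 0.0379, 0.4036]
tcp_rot: [3.142, 0.01, 3.071]
force: [1.1, 0.4, 0.1]
grip_width: 0.002
grip_force: 0.0
```

View pics/v4.png

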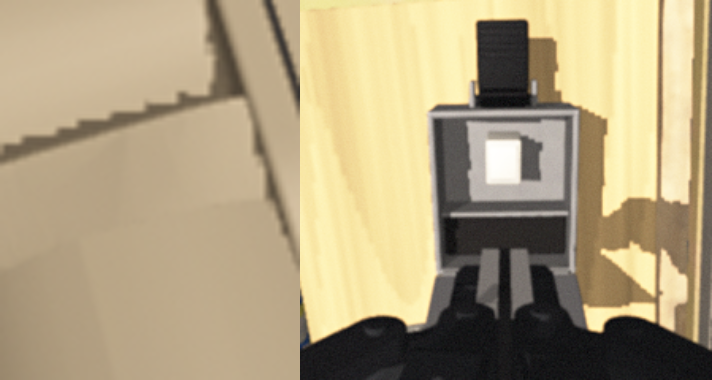

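The wrist view (right half) shows the relay standing upright in the front compartment; the top view is blocked by the arm. Now I go over and behind the lid, then down.

```bash
python3 -m creep '[[[0,0,0,0.02,-0.0015,0,0],[0,0,0,0.03,-0.002,0,0],[0,0,0,0.03,-0.002,0,0],[0,0,0,0.03,-0.002,0,0],[0,0,0,0,0,-0.02,0],[0,0,0,0,0,-0.03,0],[0,0,0,0,0,-0.012,0],[0,0,0,0,0,0,0]]]'
python3 -m creep '[[[0,0,0,-0.01,0.0007,0,0],[0,0,0,-0.008,0.0005,0,0],[0,0,0,-0.007,0.0005,0,0],[0,0,0,-0.006,0.0004,0,0],[0,0,0,0,0,0,0]]]'
```

```text
t: 13.42
ee_pos: [0.6132, 0.0289, 0.3302]
tcp_rot: [-3.141, -0.007, 3.07]
force: [-0.9, -1.3, -0.1]
grip_width: -0.0
grip_force: 0.0
t: 13.83
ee_pos: [0.5826, 0.0315, 0.3353]
tcp_rot: [-3.141, 0.001, 3.07]
force: [1.8, 0.2, 1.7]
grip_width: 0.003
grip_force: 0.7
```

```bash
python3 -m creep '[[[0,0,0,-0.01,0.0006,0,0],[0,0,0,-0.01,0.0007,0,0],[0,0,0,-0.0105,0.0007,-0.001,0],[0,0,0,-0.0105,0.0007,-0.001,0],[0,0,0,0,0,0,0]]]'
python3 -m creep '[[[0,0,0,-0.01,0.0006,-0.0045,0],[0,0,0,-0.01,0.0007,-0.0045,0],[0,0,0,0,0,0,0]]]'
```

```text
t: 14.25
ee_pos: [0.5415, 0.0342, 0.3326]
tcp_rot: [-3.141, 0.0, 3.07]
force: [0.8, 1.1, 2.2]
grip_width: 0.003
grip_force: 0.8
t: 14.5
ee_pos: [0.5218, 0.0354, 0.3231]
tcp_rot: [-3.141, -0.0, 3.07]
force: [1.0, 0.5, 2.3]
grip_width: 0.002
grip_force: 0.9
```

```bash
python3 -m creep '[[[0,0,0,-0.0085,0.0005,-0.007,0],[0,0,0,-0.0082,0.0006,-0.008,0],[0,0,0,-0.0045,0.0003,-0.0066,0],[0,0,0,-0.0044,0.0003,-0.0067,0],[0,0,0,0,0,0,0]]]'
python3 -m creep '[[[0,0,0,-0.003,0.0002,-0.006,0],[0,0,0,-0.0027,0.0002,-0.0058,0],[0,0,0,0,0,0,0]]]'
```

```text
t: 14.92
ee_pos: [0.4964, 0.037, 0.2941]
tcp_rot: [-3.142, -0.001, 3.07]
force: [1.4, 1.1, 1.4]
grip_width: -0.001
grip_force: 1.1
t: 15.17
ee_pos: [0.4907, 0.0374, 0.2821]
tcp_rot: [3.141, -0.001, 3.07]
force: [1.7, 0.2, 2.2]
grip_width: 0.001
grip_force: 1.2
```

```bash
python3 -m creep '[[[0,0,0,-0.0017,0.0001,-0.003,0],[0,0,0,-0.0017,0.0001,-0.003,0],[0,0,0,-0.001,0.0001,-0.002,0],[0,0,0,0,0,0,0]]]' |egrep 'ee|^for'
for i in 1 2; do python3 -m creep '[[[0,0,0,-0.0004,0,-0.001,0],[0,0,0,-0.0004,0,-0.001,0],[0,0,0,0,0,0,0]]]' |egrep 'ee|^for';done
```

```text
ee_pos: [0.4865, 0.0377, 0.2748]
force: [1.7, -0.3, 2.2]
ee_pos: [0.4859, 0.0377, 0.2731]
force: [1.7, 0.3, 3.2]
ee_pos: [0.4855, 0.0378, 0.2716]
force: [1.4, -0.8, 6.5]
```

```bash
for i in 1 2 3; do python3 -m creep '[[[0,0,0,0,0,-0.0007,0],[0,0,0,0,0,-0.0008,0],[0,0,0,0,0,0,0]]]' |egrep 'ee|^for';done
```

```text
ee_pos: [0.4855, 0.0378, 0.2703]
force: [0.3, -0.5, 9.6]
ee_pos: [0.4854, 0.0378, 0.2689]
force: [0.1, -0.6, 11.1]
ee_pos: [0.4854, 0.0378, 0.2674]
force: [-1.0, -0.6, 12.6]
```

```bash
for i in 1 2 3; do python3 -m creep '[[[0,0,0,0,0,-0.0005,0],[0,0,0,0,0,-0.0005,0],[0,0,0,0,0,0,0]]]' |egrep 'ee|^for';done
```

```text
ee_pos: [0.4852, 0.0378, 0.2657]
force: [2.2, 0.2, 3.4]
ee_pos: [0.4847, 0.0376, 0.2641]
force: [-0.7, 0.3, -0.4]
ee_pos: [0.4847, 0.0376, 0.2633]
force: [-2.5, -0.7, 2.9]
```

```bash
for i in 1 2 ; do python3 -m creep '[[[0,0,0,0,0,-0.0004,0],[0,0,0,0,0,0,0]]]' |egrep 'ee|^for';done
```

```text
ee_pos: [0.4849, 0.0377, 0.2631]
force: [-2.2, -0.3, 2.7]
ee_pos: [0.4851, 0.0377, 0.2628]
force: [-2.3, -0.5, 3.7]
```

```bash
for i in 1 2 3; do python3 -m creep '[[[0,0,0,0,0,-0.0004,0],[0,0,0,0,0,0,0]]]' |egrep 'ee|^for';done
```

```text
ee_pos: [0.4851, 0.0377, 0.2624]
force: [-1.4, -1.1, 2.8]
ee_pos: [0.4851, 0.0377, 0.2621]
force: [-3.2, -0.8, 4.4]
ee_pos: [0.4852, 0.0377, 0.2618]
force: [-3.7, -0.3, 6.9]
```

```bash
python3 -m creep '[[[0,0,0,0,0,-0.0005,0],[0,0,0,0,0,0,0]]]' |egrep 'ee|^for'
for i in 1 2 3; do python3 -m creep '[[[0,0,0,0,0,0.001,0],[0,0,0,0,0,0,0]]]' |egrep 'ee|^for';done
```

```text
ee_pos: [0.4852, 0.0378, 0.2615]
force: [-5.6, -0.5, 10.4]
ee_pos: [0.4852, 0.0377, 0.2623]
force: [-2.1, -0.4, 2.2]
ee_pos: [0.4852, 0.0377, 0.2632]
force: [-1.7, -0.1, 2.7]
ee_pos: [0.4853, 0.0377, 0.2642]
force: [0.5, 0.2, -0.8]
```

Past the snap the lid ran down to its stop at 10 N. On rising, the force falls to zero near z 0.264, which means the latch is holding the lid. Retreat and look.

```bash
python3 -m creep '[[[0,0,0,0,0,0.005,0],[0,0,0,0,0,0.015,0],[0,0,0,0,0,0.03,0],[0,0,0,0,0,0.035,0],[0,0,0,0,0,0.035,0],[0,0,0,0,0,0.03,0],[0,0,0,0,0,0,0],[0,0,0,0,0,0,0]]]' |egrep 'ee|^for'
python3 - <<'E'
from h import *
im=ctrl.read_camera("side")[:,:,::-1]
cv2.imwrite("pics/s5.png",cv2.resize(im[140:300,140:380],None,fx=3,fy=3,interpolation=cv2.INTER_CUBIC))
E
```

```text
ee_pos: [0.4855, 0.0379, 0.4158]
force: [-0.7, -0.0, -0.9]
```

View pics/s5.png

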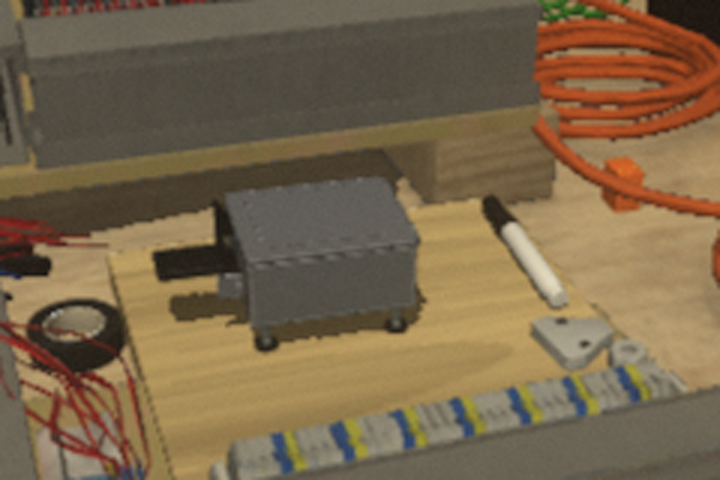

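The side view shows the lid shut at (320,215) with the latch hook up at (222,220). The tape, marker, terminal and gland have not moved.

```bash
python3 -c "
from workcell import ctrl
print(ctrl.job_done())"
```

```text
the job is handed in; nothing more can be done
None
```

The job is handed in: the latch popped the lid open, the relay was set down upright in the front compartment, and the lid is shut and latched; the highest hand-force reading on the case was about 17 N, and the final side view shows nothing else moved.

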